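# Pin the stop arm into its hinge fork

### The arm

A 7-joint arm with a two-finger parallel gripper is mounted at the origin on a cart in front of the work surface, level with it; the furniture and walls round the work are solid. World frame = base frame: x ahead of the robot, y to its left, z up, the work surface at z = 0. Lengths are in mm, angles in degrees, forces in N, time in s.
With the tool pointing down it reaches from about 400 to 850 mm from the base axis. Payload 6.9 kg.
Tool frame: the origin (TCP) lies between the finger pads; the fingertips stand r.tips_ahead ahead of it and the grasp point (between the pads) lies 6 mm ahead of it (r.tips_ahead is the distance from the TCP to the fingertips, in mm); z points along the fingers, y is the line along which they close (so a half turn about z gives the same grasp; the last joint's range is limited). The gripper opens to 85 mm and grips with 20 to 120 N. Pads are 22 mm wide; open, the fingers measure 114 mm over their backs; the gripper's body (76 mm by 85 mm) begins 54 mm behind the grasp point. The pads swing forward as they close: fully open they stand 13 mm farther back than shut.
Start: joints at [-59.788, 29.078, -13.613, 85.955, 7.202, 65.827, -8.869], TCP at [255.894, 570.202, 256.275] pointing down, gripper open.
Joint ranges: [-176.47, 176.47], [-13.61, 117.27], [-81.72, 77.17], [0.22, 143.17], [-87.28, 267.28], [10, 112.55], [-165.47, 165.47]. Speed limits (degrees/s): [136.94, 136.94, 180, 180, 180, 180, 180].

### API

Orientations are given as a 3x3 rotation matrix whose columns are the frame's x, y, z axes.
In Python, from station import r gives the robot as it stands.
- The arm moves only by the shell command python3 -m pendant 'ROWS' [OPENING] [FORCE]. ROWS is a JSON object whose one key "commands" holds one flat list of numbers, 4 for each row, row after row: the shift along the world's x, y, z in m, then the turn about the world's z in rad. A call has 1 to 20 rows; each row is the pose to reach, as a shift and turn from the pose commanded when the call began; what a row does not reach only later rows make up. A row lasts 1/10 s, in which the tool goes at most 50 mm and 8.59 degrees, less where a joint would pass 70% of its speed; a pose out of reach is approached as far as the arm can. A call with a gripper value outside its range is refused whole. OPENING is the closure, from 0 (fully open) to 1 (shut), set as the call begins (- or left out, the last holds). The fingers move at their own pace and stop on an object; FORCE is the grip in N (left out, the last holds). Time passes only in rows, so rows that repeat a pose let the fingers close. It gives the time, the measured TCP pose, the force, the opening and the grip force at its end, in the units of the state.
- r.get_state(): the state, without advancing time (a new reading comes with each control period).
- r.snapshot(name): name is "side" or "top"; returns the picture (480x640x3 uint8, blue, green, red); there is no depth.
- r.get_calibration(name): a dict with "fx", "fy", "cx", "cy" (pixels), "position" and "rotation" of the camera in the world. Camera axes: x right, y up, looking along -z (the intrinsics and any distortion apply to the point x, -y, -z); pixel columns grow to the right and rows downward; lengths in mm; the calibration is good to about 2 mm. A picture is of the moment at which its call begins. get_calibration takes no time and is no camera call.
- r.job_done(): hands the job in; it is judged then, once.
Trained networks look in the newest picture that a camera, given by its name, has taken for a name from the list of things; names that differ only in an ending like _2 or _b are one class to them, and where a whole thing is asked for, a point or a joint stands for the part that bears it (a point fixed in the world has none). Each returns a list of dicts, best first, with "confidence" (0 to 1); they miss things now and then, are a little off and sometimes report something else, mostly with a low value. They report only what shows in the picture. A call takes as long as a camera call. They do not tell look-alikes from the thing itself.
- r.recognise(camera, name): "position" ([x, y, z] in mm, in world coordinates, good to about 4 mm: the middle of the surface that is visible of it).
- r.place_of(camera, name): "position" ([x, y, z] in mm, in world coordinates, good to about 4 mm: a listed point, or the origin of a listed thing).
The state is a dict: "time": time; "joints": joint angles; "qvel": joint speeds; "joint_torque": joint torques, N m; "tool_pos": TCP position; "tool_rot": TCP orientation; "contact_force": force on the tool from outside, world axes, zero at the start; "ft_torque": the same for the moment, N m; "width": finger opening in mm; "grip_force": force on a finger pad.
Only numpy, scipy, OpenCV 4.12 (cv2) and the standard library are available. Lean on these libraries where they do the work, as an engineer would, in place of code of your own. Each camera call takes 0.05 s, during which the arm holds its last target. There are 200 camera calls.

### The job

Put the swing stop together: slide the loose stop arm along the base board until its slotted eye is fully bedded in the steel fork, then take the hinge pin from its holder and push it down through the fork and the slot until its flange sits flush on top of the fork, and let go. Feel your way and push gently, never hard, with both the arm and the pin, and leave the other things on the table where they are.

Things in the scene. Friction and masses are not known exactly. Their poses are not given: they have to be found in the camera images.
- hinge_bracket: Fixed half, fastened to the table at the end of the base board: a steel fork (two knuckle plates, one above the other on a post, open to the front and sides) clamped to a cross track. Origin: table top under the nominal bore. x: from the board into the fork (the way the arm slides in); y: across; z up.
- base_board: Fixed plywood board, 12 mm thick, 110 mm wide, whose top is the surface the arm slides on. Same origin and axes as hinge_bracket; it runs from 27 to 245 mm on the -x side of the origin.
- track (a point): Middle of the aluminium cross track (130 mm along the bracket's y) that carries the fork. The fork is clamped anywhere within 10 mm either side of nominal along the bracket's y. This offset differs each time and is NOT in the given poses: find it by feel or by eye. In x the fork is true, and it does not move under work.
- fork_nominal (a point): Nominal bore centre on the flat top of the upper knuckle, 50 mm above the table. Upper knuckle: 41 mm (x) by 42 mm (y), from 32 to 50 mm up. Bore: vertical, 13.8 mm diameter, no lead-in; in the lower knuckle (0 to 11.5 mm up) it is 16 mm. Behind it a post, 20.5 to 46.5 mm in x from the bore, 42 mm wide, with bolt heads up to 54 mm.
- seat_nominal (a point): Nominal bore centre at board-top height, between the knuckles. The arm's eye enters from -x, open to both sides, and stops square against a flat back 60 mm wide; its origin is then 0.5 to 1 mm past the bore in x. The eye's slot takes up the fork's offset if the arm lies within 2 mm of nominal across (y); a lightly misplaced free arm can also be nudged by the pin.
- ball_nominal (a point): Nominal bore centre at the height of a spring ball in the upper knuckle, 12 mm below its top. From about 11 mm deep to home the ball drags on the pin: roughly 4 to 12 N of steady push are needed all the way; the pin stays where it is left and its weight does not carry it in. The force then rises sharply at home.
- stop_arm: Loose half, about 300 g, flat on the board: flat steel eye plate, 34 (x) by 60 (y) by 18 mm, with a slot right through it, 16 (x) by 38 mm (y), on a wooden bar 22 mm wide, 11 mm high, with a cross foot at the far end. Origin: centre of the slot, underside; the bar runs along -x; z up. Starts 45 to 85 mm short of the bore and a little out of line.
- foot (a point): Middle of the arm's wooden cross foot, 16 mm (along the arm's x) by 60 mm (y) by 36 mm high, 118 mm from the eye centre. A push along the bracket's x on the middle of the foot slides the arm in.
- hinge_pin: Steel pin, 90 g, upright in its holder: shaft 12 mm diameter, 49 mm long; flange 24 mm diameter, 4 mm thick; above it a round grip of 18 mm diameter with a flat top 36 mm above the flange's underside. Origin: on the axis at the flange's underside; z up along the pin. Home in the fork the origin is 50 mm above the table.
- pin_tip (a point): Flat tip of the pin, 11 mm diameter, 49 mm below the flange's underside; the 12 mm shaft is bevelled over its last 2 mm.
- pin_holder: Fixed wooden block 60 x 60 x 58 mm with a 15 mm through hole in which the pin hangs by its flange. Origin: centre of its underside; z up.
- tape_measure: Yellow tape measure, 38x101x68 mm, standing near the work; bystander. Origin: centre of the underside.
- mallet: Small wooden mallet, 100x234x52 mm, lying beyond the work; bystander. Origin: centre of the underside.
- offcut_4: Wooden offcut block, 40x45x25 mm; bystander. Origin: centre of the underside.
There are look-alikes about, which are no part of the job. Several things have the shape of the hinge_pin; the one meant has the colours described above.

How it is judged (in metres and radians):
On the way:
1. the arm's eye is bedded at the back of the fork, the arm flat on the board (x of stop_arm in the frame of hinge_bracket above -0.003 m and z of stop_arm in the frame of hinge_bracket below 0.014 m and angle between stop_arm's own z axis and vertical below 0.05 rad), for 0.2 s.
At the end, for the whole second after the job is handed in: The pin stands upright (within 0.06 rad) in the fork's bore and the slot of the arm's eye (within 4 mm of the slot's middle along the arm, 16 mm across it), its flange within 1.5 mm of the fork's top; the arm lies flat on the board; both are released and at rest (z of hinge_pin in the frame of hinge_bracket below 0.0515 m and angle between hinge_pin's own z axis and vertical below 0.06 rad and x of hinge_pin in the frame of stop_arm between -0.004 and 0.004 m and y of hinge_pin in the frame of stop_arm between -0.016 and 0.016 m and z of stop_arm in the frame of hinge_bracket below 0.014 m and linear speed of each of hinge_pin, stop_arm below 0.01 m/s and x of hinge_pin in the frame of hinge_bracket between -0.005 and 0.005 m and y of hinge_pin in the frame of hinge_bracket between -0.013 and 0.013 m); the robot touches nothing.
It fails at once if pin and fork pressed together with more than 40 N (all contact forces added up) (contact force between hinge_pin and hinge_bracket above 40 N).
It fails at once if stop arm and fork pressed together with more than 40 N (all contact forces added up) (contact force between stop_arm and hinge_bracket above 40 N).
It fails at once if the tape_measure moved more than 20 mm (distance of tape_measure from where it was at the start of the episode above 0.02 m).
It fails at once if the mallet moved more than 20 mm (distance of mallet from where it was at the start of the episode above 0.02 m).
It fails at once if the offcut_4 moved more than 20 mm (distance of offcut_4 from where it was at the start of the episode above 0.02 m).
It also fails if it takes over 72 s, if anything falls off the work surface, if the arm or the gripper's body presses on something with over 40 N, if the wrist force passes 120 N, or if a joint passes its speed limit or range.

## Working session

There is one attempt and no reset: what is moved stays moved. The work goes in short steps, Python scripts to look and compute and a shell command to move; the robot and the scene stay as the last step left them, time stands still between calls to the robot, and variables do not carry over. Pictures are saved under pics/ and viewed, at most 10 in all, crops included, and the job is handed in when it is done.

```bash
mkdir -p pics
python3 - <<'E'
from station import r
import cv2,numpy as np
for c in("side","top"):
    cv2.imwrite(f"pics/{c}0.png",r.snapshot(c))
    k=r.get_calibration(c);print(c,k)
    for n in("hinge_bracket","fork_nominal","track","seat_nominal","base_board","stop_arm","foot","hinge_pin","pin_tip","pin_holder","tape_measure","mallet","offcut_4"):
        print(n,[(np.round(d["position"]).tolist(),round(d["confidence"],2)) for d in r.place_of(c,n)[:4]])
s=r.get_state();print(s["time"],s["tool_rot"],s["width"],s["contact_force"],r.tips_ahead)
E
```

```text
side {'fx': 587.4406630997263, 'fy': 587.4406630997263, 'cx': 318.364151776155, 'cy': 236.2542066095551, 'position': array([ 282.45009579, 1248.10401671,  640.48357051]), 'rotation': array([[-0.96710842,  0.09353922, -0.23654115],
       [-0.25403581, -0.40244181,  0.87949212],
       [-0.01292704,  0.91065416,  0.41296718]])}
hinge_bracket [([534.0, -59.0, -1.0], 0.95), ([451.0, -319.0, 1.0], 0.6)]
fork_nominal [([537.0, -61.0, 52.0], 0.59)]
track [([535.0, -115.0, 11.0], 0.8)]
seat_nominal [([536.0, -64.0, 14.0], 0.66), ([538.0, -117.0, 12.0], 0.56)]
base_board [([534.0, -64.0, -0.0], 0.86)]
stop_arm [([548.0, -8.0, 11.0], 0.6), ([536.0, -118.0, 14.0], 0.21)]
foot [([542.0, 110.0, 29.0], 0.73), ([535.0, -57.0, 36.0], 0.51)]
hinge_pin [([512.0, 336.0, 59.0], 0.53), ([486.0, 262.0, 52.0], 0.53)]
pin_tip [([489.0, 257.0, 3.0], 0.79)]
pin_holder [([515.0, 336.0, -0.0], 0.86)]
tape_measure [([739.0, -254.0, -4.0], 0.94)]
mallet [([770.0, 116.0, 1.0], 0.81)]
offcut_4 [([451.0, -318.0, 1.0], 0.79), ([771.0, 117.0, 4.0], 0.35)]
top {'fx': 485.06152266785057, 'fy': 485.06152266785057, 'cx':
[... 502 characters left out ...]
]
base_board [([537.0, -59.0, 2.0], 0.92), ([533.0, -61.0, 2.0], 0.19)]
stop_arm [([548.0, -15.0, 15.0], 0.68)]
foot [([542.0, 109.0, 31.0], 0.94)]
hinge_pin [([483.0, 259.0, 52.0], 0.54), ([512.0, 340.0, 58.0], 0.45)]
pin_tip [([485.0, 259.0, -1.0], 0.41)]
pin_holder [([512.0, 334.0, -1.0], 0.72), ([538.0, -62.0, 50.0], 0.34)]
tape_measure [([738.0, -251.0, -3.0], 0.76)]
mallet [([765.0, 109.0, 5.0], 0.61), ([541.0, 112.0, 32.0], 0.6)]
offcut_4 [([446.0, -322.0, -1.0], 0.77)]
1.4 [[-9.12362182e-01  4.09383984e-01 -4.77052416e-05]
 [ 4.09383985e-01  9.12362183e-01 -9.10759927e-06]
 [ 3.97959531e-05 -2.78391911e-05 -9.99999999e-01]] 85.72471006395905 [ 0.14528259 -0.94187275  0.40454636] 25.0
```

View pics/side0.png

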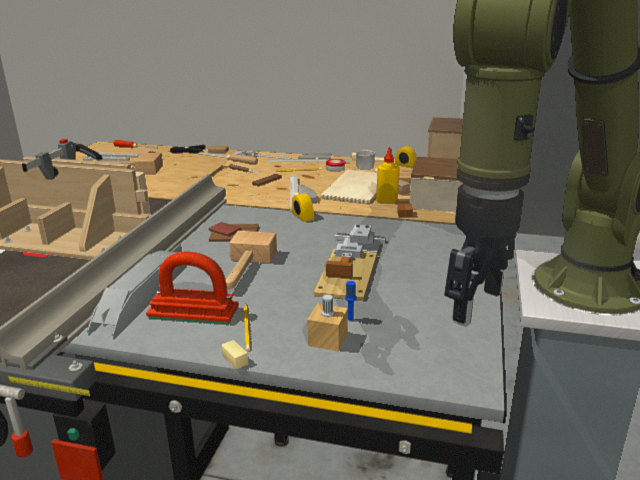

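View pics/top0.png

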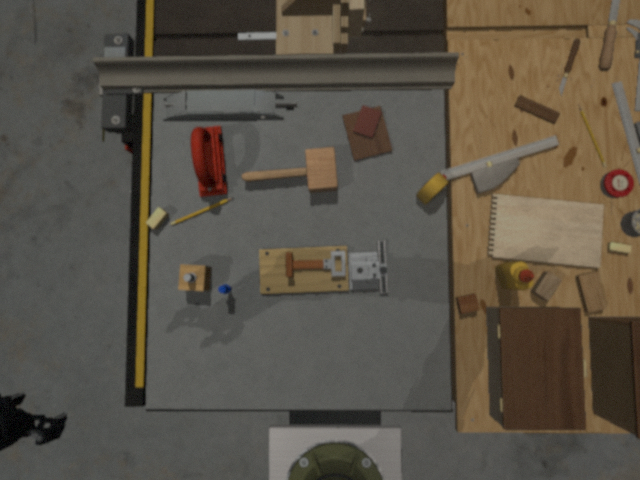

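The wanted pin is the grey one in the holder (side image near 328,305). The blue one at (351,300) is a look-alike. Next I'll zoom in on the fork, the arm and the holder.

```bash
cat > h.py <<'E'
import numpy as np,cv2
from station import r
def proj(c,P):
    k=r.get_calibration(c);p=(np.atleast_2d(P)-k["position"])@k["rotation"]
    return np.c_[k["fx"]*p[:,0]/-p[:,2]+k["cx"],k["cy"]+k["fy"]*p[:,1]/p[:,2]]
def ray(c,uv,z):
    k=r.get_calibration(c);d=k["rotation"]@[(uv[0]-k["cx"])/k["fx"],-(uv[1]-k["cy"])/k["fy"],-1]
    return k["position"]+d*(z-k["position"][2])/d[2]
E
python3 - <<'E'
import cv2
t=cv2.imread("pics/top0.png");s=cv2.imread("pics/side0.png")
cv2.imwrite("pics/tc.png",cv2.resize(t[235:305,255:395],None,fx=5.7,fy=5.7,interpolation=cv2.INTER_CUBIC))
a=cv2.resize(s[215:305,305:395],(540,540),interpolation=cv2.INTER_CUBIC)
b=cv2.resize(t[255:310,170:240],(255,200),interpolation=cv2.INTER_CUBIC)
c=cv2.resize(s[275:355,300:360],(255,340),interpolation=cv2.INTER_CUBIC)
cv2.imwrite("pics/sc.png",cv2.hconcat([a,cv2.vconcat([b,c])]))
E
```

```text
(no output)
```

View pics/tc.png

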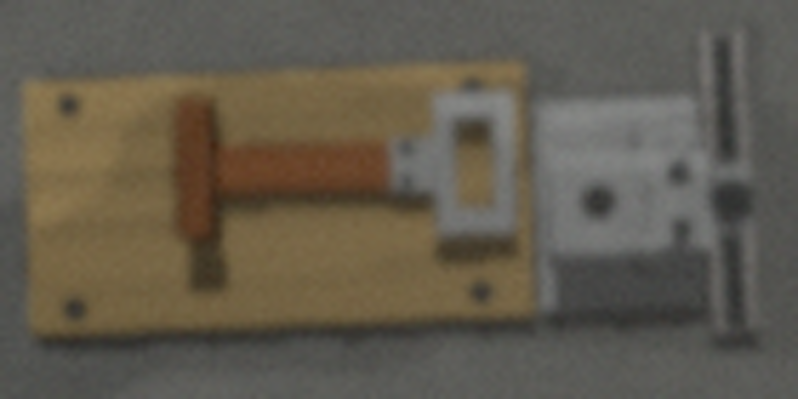

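View pics/sc.png

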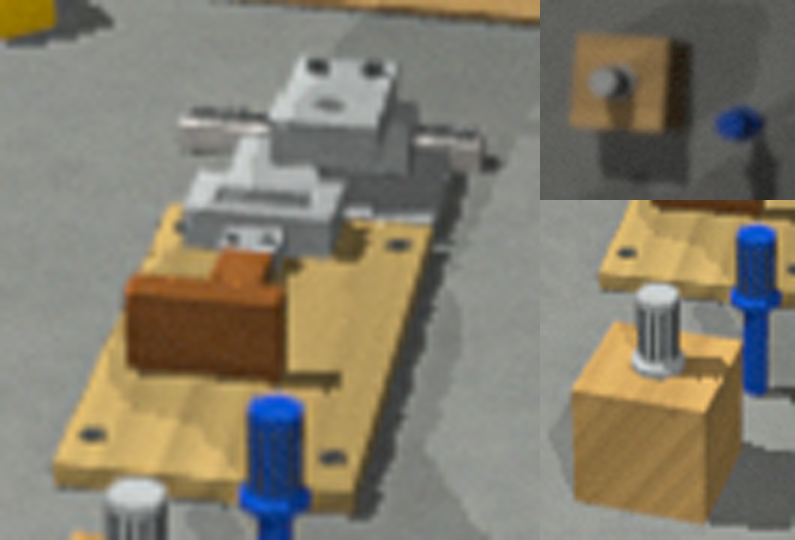

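The crops show the fork's bore at (598,201) in the top crop and (329,103) in the side crop. The arm is slightly out of line toward world +x, and the pin's grip top is at side pixel (327.5,297). I'll turn these into positions.

```bash
cat > m.py <<'E'
from h import *
T=lambda x,y:((x+.5)/5.7-.5+255,(y+.5)/5.7-.5+235)
S=lambda x,y:((x+.5)/6-.5+305,(y+.5)/6-.5+215)
f=lambda a:np.round(a,1).tolist()
for n,pts,z in[("board",[(25,82),(525,64),(535,320),(33,336)],12),("foot",[(177,97),(213,96),(213,240),(177,242)],36),("eye",[(434,92),(515,88),(517,236),(436,238)],30),("slot",[(455,120),(492,118),(494,207),(457,209)],30),("bore",[(598,201)],50),("fork",[(537,152),(693,250),(537,254)],50),("track",[(702,32),(745,32),(712,344),(757,342)],12)]:
    P=np.array([ray("top",T(*p),z)[:2] for p in pts]);print(n,f(P),f(P.mean(0)))
for n,pts,z in[("boreS",[(329,103)],50),("boardS",[(57,468),(353,492),(433,222),(172,207)],12),("footS",[(127,278),(285,292),(285,381),(130,368)],36),("slotS",[(226,188),(312,193),(305,207),(215,200)],30),("eyeS",[(190,212),(330,222),(345,182),(205,170)],30)]:
    P=np.array([ray("side",S(*p),z)[:2] for p in pts]);print(n,f(P),f(P.mean(0)))
print("pinS",f(ray("side",(300+(657-540)/4.25-.4,275+(295-200)/4.25-.4),94)),"pinT",f(ray("top",(170+(609-540)/3.643-.4,255+80/3.636-.4),94)))
print("holder",[f(ray("top",(170+(x-540)/3.643-.4,255+y/3.636-.4),58)) for x,y in[(575,36),(669,38),(669,131),(571,130)]])
E
python3 m.py
```

```text
board [[582.2, 184.6], [589.3, -32.0], [479.3, -35.7], [472.7, 180.1]] [530.9, 74.2]
foot [[574.0, 116.1], [574.3, 100.8], [513.4, 100.6], [512.6, 115.9]] [543.6, 108.4]
eye [[576.1, 7.2], [577.7, -27.2], [515.0, -27.7], [514.2, 6.5]] [545.7, -10.3]
slot [[564.2, -1.7], [565.0, -17.4], [527.2, -18.1], [526.4, -2.4]] [545.7, -9.9]
bore [[529.1, -61.0]] [529.1, -61.0]
fork [[549.6, -35.8], [508.7, -100.2], [507.2, -35.5]] [521.8, -57.2]
track [[602.9, -108.4], [602.8, -127.0], [469.0, -111.2], [469.8, -130.4]] [536.1, -119.3]
boreS [[528.7, -58.5]] [528.7, -58.5]
boardS [[577.2, 193.9], [471.6, 186.0], [480.4, -35.0], [587.1, -24.5]] [529.1, 80.1]
footS [[577.7, 88.6], [517.0, 86.3], [502.7, 155.0], [559.1, 158.2]] [539.1, 122.0]
slotS [[561.3, -10.3], [526.5, -13.6], [526.7, -0.2], [563.1, 1.7]] [544.4, -5.6]
eyeS [[570.3, 14.8], [514.3, 11.0], [515.6, -26.8], [573.4, -25.1]] [543.4, -6.5]
pinS [511.3, 341.3, 94.0] pinT [513.4, 333.8, 94.0]
holder [[542.6, 367.6, 58.0], [541.1, 305.8, 58.0], [480.7, 304.7, 58.0], [481.4, 368.8, 58.0]]
```

```bash
python3 -m pendant '{"commands":[0.287,-0.463,-0.13,0.44,0.287,-0.463,-0.13,0.44,0.287,-0.463,-0.13,0.44,0.287,-0.463,-0.13,0.44,0.287,-0.463,-0.13,0.44,0.287,-0.463,-0.13,0.44,0.287,-0.463,-0.13,0.44,0.287,-0.463,-0.13,0.44,0.287,-0.463,-0.13,0.44,0.287,-0.463,-0.13,0.44,0.287,-0.463,-0.13,0.44,0.287,-0.463,-0.13,0.44,0.287,-0.463,-0.13,0.44,0.287,-0.463,-0.13,0.44,0.287,-0.463,-0.13,0.44,0.287,-0.463,-0.13,0.44]}' 0 20
python3 - <<'E'
from h import *
s=r.get_state();print(s["time"],s["tool_pos"],s["tool_rot"][:,1],s["contact_force"])
cv2.imwrite("pics/side1.png",r.snapshot("side"))
E
```

```text
time: 3.0
tool_pos: [542.4, 109.1, 126.8]
tool_rot: [[-1.0, -0.021, 0.001], [-0.021, 1.0, 0.001], [-0.001, 0.001, -1.0]]
contact_force: [-0.0, -0.0, 0.6]
width: 85.7
grip_force: 0.0
3.0 [542.40800608 109.10761402 126.81812372] [-2.10771050e-02  9.99777623e-01  6.78373895e-04] [-0.0180295  -0.02973961  0.61563708]
```

```bash
python3 -m pendant '{"commands":[0.0005,-0.002,-0.04,0,0.0005,-0.002,-0.06,0,0.0005,-0.002,-0.072,0,0.0005,-0.002,-0.072,0]}' 0 20 && python3 -m pendant '{"commands":[0,0,0,0,0,0,0,0,0,0,0,0,0,0,0,0,0,0,0,0,0,0,0,0,0,0,0,0,0,0,0,0,0,0,0,0,0,0,0,0]}' 1 20
```

```text
time: 3.45
tool_pos: [542.5, 105.7, 53.1]
tool_rot: [[-1.0, -0.019, -0.002], [-0.019, 1.0, -0.0], [0.002, -0.0, -1.0]]
contact_force: [-0.2, 0.7, 0.1]
width: 85.5
grip_force: 0.0
time: 4.45
tool_pos: [543.8, 105.5, 54.9]
tool_rot: [[-1.0, -0.018, 0.001], [-0.018, 1.0, 0.0], [-0.001, 0.0, -1.0]]
contact_force: [-0.6, 1.6, 5.9]
width: 15.4
grip_force: 23.3
```

```bash
python3 -m pendant '{"commands":[-0.003,-0.005,0,0.003,-0.007,-0.012,0,0.007,-0.011,-0.02,0,0.011,-0.015,-0.028,0,0.0137,-0.015,-0.036,0,0.0137,-0.015,-0.036,0,0.0137,-0.015,-0.036,0,0.0137]}'
python3 - <<'E'
from h import *
t=r.snapshot("top");s=r.snapshot("side")
print([(d["position"],d["confidence"]) for d in r.place_of("top","stop_arm")[:2]])
cv2.imwrite("pics/b1.png",cv2.hconcat([cv2.resize(t[240:300,310:390],(480,360),interpolation=cv2.INTER_CUBIC),cv2.resize(s[215:275,325:375],(300,360),interpolation=cv2.INTER_CUBIC)]))
E
```

```text
time: 5.15
tool_pos: [528.4, 68.3, 54.9]
tool_rot: [[-1.0, -0.031, 0.001], [-0.031, 1.0, -0.0], [-0.001, -0.0, -1.0]]
contact_force: [-0.3, 0.3, 9.9]
width: 15.5
grip_force: 23.7
[([533.8, -52.5, 11.5], 0.76), ([536.1, -64.8, 49.4], 0.49)]
```

View pics/b1.png

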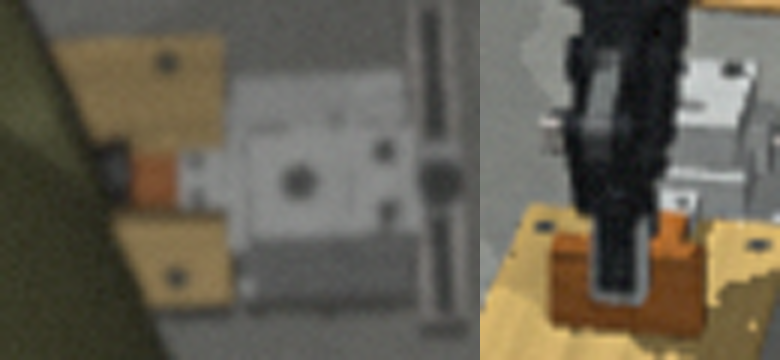

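The top crop shows the bar and the bore on the same row (about 182), so the arm is lined up with the fork, with about 12 mm left to slide. I'll advance gently.

```bash
python3 -m pendant '{"commands":[0,-0.004,0,0,0,-0.007,0,0,0,-0.009,0,0,0,-0.009,0,0]}'; python3 -m pendant '{"commands":[0,-0.001,0,0,0,-0.001,0,0]}'|grep -E "pos|contact"; python3 -m pendant '{"commands":[0,-0.001,0,0,0,-0.001,0,0]}'|grep -E "pos|contact"
```

```text
time: 5.7
tool_pos: [528.6, 60.9, 54.9]
tool_rot: [[-0.999, -0.032, 0.002], [-0.032, 0.999, 0.001], [-0.002, 0.001, -1.0]]
contact_force: [-0.6, 5.1, 8.3]
width: 15.8
grip_force: 23.5
tool_pos: [528.6, 60.2, 54.9]
contact_force: [-0.0, 5.0, 7.4]
tool_pos: [528.6, 59.3, 54.9]
contact_force: [-0.2, 5.0, 7.9]
```

```bash
for i in 1; do python3 -m pendant '{"commands":[0,-0.001,0,0,0,-0.0015,0,0]}'|grep -E "pos|contact"; done; python3 -m pendant '{"commands":[0,-0.001,0,0,0,-0.001,0,0]}'|grep -E "pos|contact"
```

```text
tool_pos: [528.7, 57.9, 55.0]
contact_force: [0.0, 5.5, 7.5]
tool_pos: [528.6, 56.8, 54.9]
contact_force: [1.6, 5.3, 7.7]
```

```bash
python3 -m pendant '{"commands":[0,-0.0005,0,0,0,-0.001,0,0]}'|grep -E "pos|contact|wid"
```

```text
tool_pos: [528.6, 56.3, 55.0]
contact_force: [-0.4, 7.3, 7.2]
width: 15.7
```

Contact is close, so I'll take smaller steps.

```bash
python3 -m pendant '{"commands":[0,-0.0005,0,0,0,-0.0005,0,0]}'|grep -E "pos|contact|wid"; python3 -m pendant '{"commands":[0,-0.0005,0,0,0,-0.0005,0,0]}'|grep -E "pos|contact|wid"
```

```text
tool_pos: [528.6, 56.3, 54.9]
contact_force: [-0.7, 8.5, 8.1]
width: 15.5
tool_pos: [528.7, 56.3, 55.0]
contact_force: [-1.1, 9.0, 7.4]
width: 15.4
```

```bash
python3 -m pendant '{"commands":[0,-0.001,0,0,0,-0.002,0,0]}'|grep -E "pos|contact|wid";  python3 -m pendant '{"commands":[0,-0.001,0,0,0,-0.002,0,0,0,-0.002,0,0]}'|grep -E "pos|contact|wid"
```

```text
tool_pos: [528.6, 56.1, 54.9]
contact_force: [-1.5, 16.3, 5.4]
width: 15.5
tool_pos: [528.5, 56.0, 55.0]
contact_force: [-2.1, 19.0, 6.7]
width: 15.5
```

```bash
python3 -m pendant '{"commands":[0,0.002,0,0,0,0.003,0,0]}'|grep -E "pos|contact|wid"; python3 -m pendant '{"commands":[0,0,0,0,0,0,0,0,0,0,0,0,0,0,0,0,0,0,0,0,0,0,0,0]}' 0|grep -E "pos|contact|wid"; python3 -m pendant '{"commands":[0,0,0.04,0,0,0,0.08,0,0,0,0.12,0,0,0.05,0.14,0,0,0.1,0.14,0,-0.01,0.15,0.14,0,-0.017,0.2,0.12,0,-0.017,0.25,0.11,0,-0.017,0.28,0.11,0,-0.017,0.28,0.11,0,-0.017,0.28,0.11,0,-0.017,0.28,0.11,0]}' 0
python3 - <<'E'
from h import *
t=r.snapshot("top");s=r.snapshot("side")
for c in("top","side"):
  for n in("stop_arm","foot","hinge_pin","pin_holder"):print(c,n,[(np.round(d["position"],1).tolist(),round(d["confidence"],2)) for d in r.place_of(c,n)[:2]])
cv2.imwrite("pics/b2.png",cv2.hconcat([cv2.resize(t[240:300,280:380],(500,300),interpolation=cv2.INTER_CUBIC),cv2.resize(s[285:350,300:365],(300,300),interpolation=cv2.INTER_CUBIC)]))
E
```

```text
tool_pos: [528.4, 56.2, 54.9]
contact_force: [-0.9, 9.2, 8.2]
width: 15.7
tool_pos: [528.3, 52.4, 54.2]
contact_force: [0.4, 0.2, 0.8]
width: 85.6
time: 9.6
tool_pos: [511.7, 331.2, 164.1]
tool_rot: [[-1.0, -0.031, -0.0], [-0.031, 1.0, -0.001], [0.0, -0.001, -1.0]]
contact_force: [0.1, -0.1, 0.1]
width: 85.4
grip_force: 0.0
top stop_arm [([533.0, -66.2, 14.1], 0.93)]
top foot [([525.9, 55.5, 32.9], 0.9)]
top hinge_pin [([483.3, 261.1, 52.4], 0.46)]
top pin_holder [([512.9, 332.8, 1.4], 0.88)]
side stop_arm [([531.5, -59.9, 13.1], 0.84)]
side foot [([526.0, 59.0, 30.2], 0.88)]
side hinge_pin [([483.9, 260.3, 52.6], 0.84), ([512.5, 337.1, 58.2], 0.66)]
side pin_holder [([514.1, 335.0, 0.5], 0.97), ([735.7, -254.9, -2.1], 0.35)]
```

View pics/b2.png

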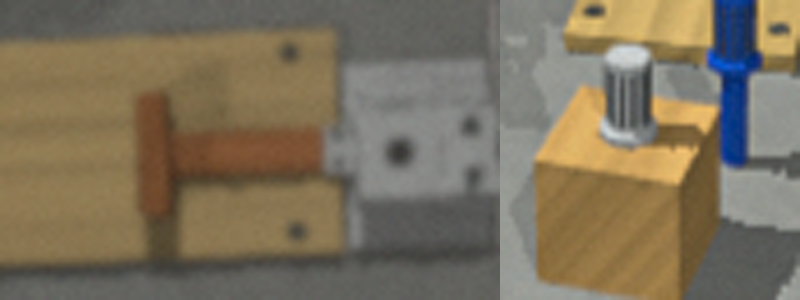

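```bash
python3 -m pendant '{"commands":[0.0005,0.004,0,0,0.0005,0.004,0,0,0.0005,0.004,0,0,0.0005,0.004,-0.03,0,0.0005,0.004,-0.06,0,0.0005,0.004,-0.071,0,0.0005,0.004,-0.071,0,0.0005,0.004,-0.071,0]}' 0.5; python3 -m pendant '{"commands":[0,0,0,0,0,0,0,0,0,0,0,0,0,0,0,0,0,0,0,0,0,0,0,0,0,0,0,0,0,0,0,0]}' 1 50
```

```text
time: 10.9
tool_pos: [512.3, 337.1, 94.1]
tool_rot: [[-0.999, -0.032, 0.001], [-0.032, 0.999, 0.001], [-0.001, 0.001, -1.0]]
contact_force: [0.7, 0.7, -0.1]
width: 42.7
grip_force: 0.0
time: 11.7
tool_pos: [512.6, 337.3, 94.7]
tool_rot: [[-0.999, -0.032, 0.002], [-0.032, 0.999, 0.001], [-0.002, 0.001, -1.0]]
contact_force: [-0.5, -0.2, 7.4]
width: 16.5
grip_force: 48.8
```

```bash
python3 -m pendant '{"commands":[0,0,0.02,0,0,0,0.045,0,0,0,0.08,0,0,0,0.08,0,0,0,0.08,0]}'
python3 - <<'E'
from h import *
t=r.snapshot("top");s=r.snapshot("side")
p=r.get_state()["tool_pos"];print(p,proj("top",p),proj("side",p))
for c in("top","side"):
  for n in("hinge_pin","pin_tip"):print(c,n,[(np.round(d["position"],1).tolist(),round(d["confidence"],2)) for d in r.place_of(c,n)[:3]])
u,v=proj("side",p-[0,0,40])[0].astype(int);print(u,v)
cv2.imwrite("pics/b3.png",cv2.resize(s[v-40:v+40,u-40:u+40],(560,560),interpolation=cv2.INTER_CUBIC))
E
```

```text
time: 12.2
tool_pos: [512.2, 336.8, 174.2]
tool_rot: [[-0.999, -0.032, 0.002], [-0.032, 0.999, 0.001], [-0.002, 0.001, -1.0]]
contact_force: [-0.1, -0.5, -0.9]
width: 16.4
grip_force: 49.2
[511.41781535 336.14463887 172.42835047] [[176.52487331 277.03746319]] [[327.47891122 257.41658106]]
top hinge_pin [([485.1, 258.4, 50.4], 0.44)]
top pin_tip [([481.2, 259.2, -1.3], 0.4)]
side hinge_pin [([512.5, 336.3, 136.7], 0.74), ([484.7, 260.4, 49.3], 0.55)]
side pin_tip [([487.7, 256.6, 3.0], 0.68), ([510.7, 338.8, 86.7], 0.47)]
327 277
```

View pics/b3.png

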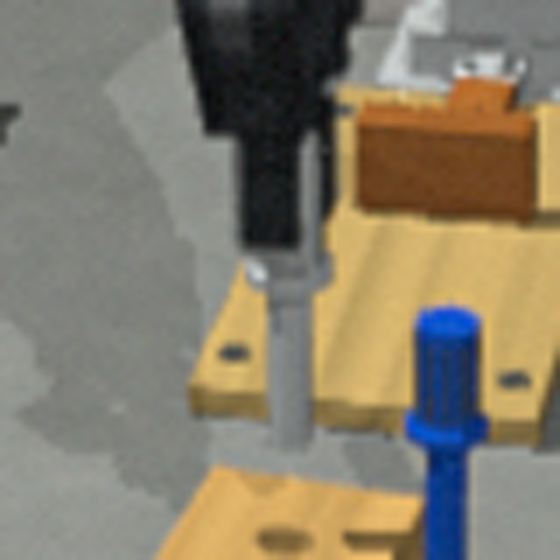

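The pin is held upright, with its tip at crop (291,440). Next I'll work out its offset in the tool frame.

Run:
```python
from h import *
for z in(86,88,90):print(ray("side",(287+291.5/7-.5,237+436/7-.5),z))
for i in range(4):
  s=r.get_state();r.snapshot("side");print(s["time"],s["tool_pos"])
```

```text
[511.24114728 334.09146386  86.        ]
[510.41590713 337.38827048  88.        ]
[509.59066699 340.6850771   90.        ]
12.5 [511.50323291 336.41211024 172.24271756]
12.55 [511.59519142 336.49777899 172.40503242]
12.6 [511.65935107 336.55800496 172.57071676]
12.65 [511.75624249 336.61912809 172.77939799]
```

```bash
python3 -m pendant '{"commands":[0,0,0.02,0,0.001,-0.03,0.025,0,0.003,-0.075,0.025,0,0.005,-0.12,0.025,0,0.007,-0.165,0.025,0,0.009,-0.21,0.025,0,0.011,-0.255,0.025,0,0.013,-0.3,0.025,0,0.016,-0.34,0.015,0,0.017,-0.37,0,0,0.0175,-0.385,-0.01,0,0.0175,-0.395,-0.015,0,0.0175,-0.397,-0.015,0,0.0175,-0.397,-0.015,0,0.0175,-0.397,-0.015,0]}'
python3 - <<'E'
from h import *
t=r.snapshot("top");s=r.snapshot("side")
p=r.get_state()["tool_pos"];print(p)
for n in("hinge_pin","pin_tip"):print(n,[(np.round(d["position"],1).tolist(),round(d["confidence"],2)) for d in r.place_of("side",n)[:3]])
cv2.imwrite("pics/b4.png",cv2.hconcat([cv2.resize(s[190:260,325:395],(560,560),interpolation=cv2.INTER_CUBIC),cv2.resize(t[200:340,325:385],(240,560),interpolation=cv2.INTER_CUBIC)]))
E
```

```text
time: 14.2
tool_pos: [529.9, -58.5, 158.9]
tool_rot: [[-0.999, -0.034, 0.001], [-0.034, 0.999, 0.001], [-0.001, 0.001, -1.0]]
contact_force: [0.3, 0.9, -1.3]
width: 16.3
grip_force: 49.2
[529.77893321 -58.84335957 158.80347766]
hinge_pin [([533.1, -61.5, 10.0], 0.73), ([483.2, 261.7, 53.2], 0.69), ([527.4, -59.3, 124.2], 0.58)]
pin_tip [([488.0, 259.2, 0.2], 0.73), ([534.8, -119.6, 12.7], 0.69), ([531.3, -56.0, 71.1], 0.56)]
```

View pics/b4.png

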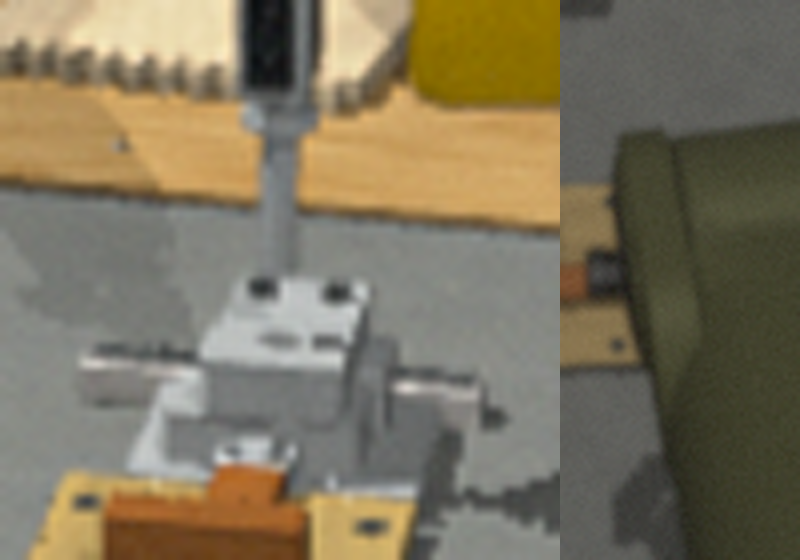

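Run:
```python
from h import *
for uv in((280,339),):
  b=ray("side",(325+(uv[0]+.5)/8-.5,190+(uv[1]+.5)/8-.5),50);print("bore",b)
  for z in(50,73,80,100,118,122):
    q=proj("side",[b[0],b[1],z])[0];print(z,((q+.5-[325,190])*8).round(1))
# holding: shaft edges in this crop
import cv2
im=cv2.imread("pics/b4.png",0)
for v in(110,120,150,170,190,225,240,255,265):print(v,im[v,236:330:4])
im=cv2.imread("pics/b4.png",0);print("col",im[240:345:4,280], "row340",im[340,250:320:4],"col bore",im[320:362:3,280])
```

```text
bore [528.11390236 -57.4349085   50.        ]
50 [280.5 339.5]
73 [281.7 270.9]
80 [282.1 249.9]
100 [283.1 189.3]
118 [284.1 134.2]
122 [284.3 121.8]
110 [173 175 172 166 154 142 125 106  89  83  84  89  96 100 101  98  93  90
  92  94 105 127 142 144]
120 [168 158 151 151 154 157 150 128 109 109 113 114 115 115 114 112 110 108
 108 108 121 146 168 169]
150 [166 167 166 169 164 154 134 110  92  96 105 109 110 107 111 119 139 162
 180 182 178 179 180 179]
170 [162 161 160 161 157 148 139 135 130 122 117 117 120 120 122 127 137 153
 166 167 165 165 166 168]
190 [160 162 163 162 158 152 144 138 132 128 126 123 120 117 122 135 151 162
 169 170 168 169 169 167]
225 [133 134 133 132 132 130 130 134 135 131 125 121 119 113 111 114 120 126
 130 130 129 129 130 129]
240 [135 133 132 132 132 133 133 134 134 128 123 120 118 113 112 116 123 129
 133 134 134 134 133 133]
255 [133 133 133 133 132 130 129 130 129 126 122 120 116 111 110 113 122 129
 134 134 132 132 133 133]
265 [134 136 137 138 136 133 130 131 130 127 123 119 114 107 106 111 121 128
 133 133 132 133 135 136]
col [120 121 121 120 120 119 119 122 125 133 145 156 157 159 167 177 188 195
 195 192 192 185 173 155 131 120 129] row340 [189 177 162 144 133 123 121 120 122 125 128 139 152 171 183 162 122  98] col bore [192 188 179 170 155 136 123 121 129 145 164 180 189 190]
```

```bash
python3 -m pendant '{"commands":[0,0,0,0,0,0,0,0,0,0,0,0]}'|grep -E "pos|contact"; python3 -m pendant '{"commands":[0,-0.0025,-0.005,0,0,-0.0025,-0.01,0,0,-0.0025,-0.014,0,0,-0.0025,-0.016,0,0,-0.0025,-0.016,0,0,-0.0025,-0.016,0]}'|grep -E "time|pos|contact"
```

```text
tool_pos: [529.4, -60.3, 158.3]
contact_force: [-0.0, -0.5, -1.9]
time: 15.3
tool_pos: [529.4, -62.7, 142.3]
contact_force: [-0.9, -1.3, -0.8]
```

```bash
python3 -m pendant '{"commands":[0.0003,0.0016,0,0,0.0003,0.0016,0,0,0.0003,0.0016,0,0,0.0003,0.0016,-0.002,0,0.0003,0.0016,-0.003,0,0.0003,0.0016,-0.003,0]}'|grep -E "time|pos|contact"; python3 -m pendant '{"commands":[0,0,-0.001,0,0,0,-0.002,0]}'|grep -E "pos|contact"; python3 -m pendant '{"commands":[0,0,-0.001,0,0,0,-0.002,0]}'|grep -E "pos|contact"
```

```text
time: 15.9
tool_pos: [529.5, -61.2, 139.0]
contact_force: [0.2, -0.1, -1.2]
tool_pos: [529.7, -61.2, 137.2]
contact_force: [0.6, 1.1, -1.3]
tool_pos: [529.7, -61.2, 135.2]
contact_force: [-1.5, -0.5, -0.8]
```

```bash
python3 -m pendant '{"commands":[0,0,-0.001,0,0,0,-0.001,0]}'|grep -E "pos|contact"; python3 -m pendant '{"commands":[0,0,-0.001,0,0,0,-0.001,0]}'|grep -E "pos|contact"
```

```text
tool_pos: [529.6, -61.2, 134.1]
contact_force: [-0.1, 0.4, -0.9]
tool_pos: [529.6, -61.2, 133.2]
contact_force: [-0.8, 0.5, -1.5]
```

```bash
for k in 1; do python3 -m pendant '{"commands":[0,0,-0.001,0,0,0,-0.002,0]}'|grep -E "pos|contact"; done; python3 -m pendant '{"commands":[0,0,-0.001,0,0,0,-0.002,0]}'|grep -E "pos|contact"
```

```text
tool_pos: [529.7, -61.2, 131.2]
contact_force: [-0.0, 0.4, -0.7]
tool_pos: [529.7, -61.2, 129.2]
contact_force: [0.2, -0.8, -0.3]
```

```bash
python3 -m pendant '{"commands":[0,0,-0.001,0,0,0,-0.002,0]}'|grep -E "pos|contact"; python3 -m pendant '{"commands":[0,0,-0.001,0,0,0,-0.002,0]}'|grep -E "pos|contact"
```

```text
tool_pos: [529.7, -61.2, 127.2]
contact_force: [-1.0, -0.1, -0.8]
tool_pos: [529.7, -61.2, 125.2]
contact_force: [-0.8, -0.0, 0.7]
```

The tip went into the bore without touching. Next comes the section where the ball drags.

```bash
python3 -m pendant '{"commands":[0,0,-0.001,0,0,0,-0.002,0]}'|grep -E "pos|contact"; python3 -m pendant '{"commands":[0,0,-0.001,0,0,0,-0.002,0]}'|grep -E "pos|contact"; python3 -m pendant '{"commands":[0,0,-0.001,0,0,0,-0.002,0]}'|grep -E "pos|contact"
```

```text
tool_pos: [529.7, -60.8, 123.3]
contact_force: [-0.3, 1.1, 1.7]
tool_pos: [529.7, -60.9, 121.3]
contact_force: [-0.7, 2.2, 0.9]
tool_pos: [529.7, -61.0, 119.2]
contact_force: [-2.3, 2.1, 1.8]
```

```bash
python3 -m pendant '{"commands":[0,0,-0.001,0,0,0,-0.002,0]}'|grep -E "pos|contact"; python3 -m pendant '{"commands":[0,0,-0.001,0,0,0,-0.002,0]}'|grep -E "pos|contact"; python3 -m pendant '{"commands":[0,0,-0.001,0,0,0,-0.002,0]}'|grep -E "pos|contact"
```

```text
tool_pos: [529.7, -61.0, 117.2]
contact_force: [-1.1, 2.1, 1.0]
tool_pos: [529.7, -61.1, 115.2]
contact_force: [-1.8, 1.9, 1.9]
tool_pos: [529.7, -61.2, 113.2]
contact_force: [-2.3, 3.0, 1.8]
```

```bash
python3 -m pendant '{"commands":[0,0,-0.001,0,0,0,-0.002,0,0,0,-0.003,0]}'|grep -E "pos|contact"; python3 -m pendant '{"commands":[0,0,-0.001,0,0,0,-0.002,0,0,0,-0.003,0,0,0,-0.004,0]}'|grep -E "pos|contact"; python3 -m pendant '{"commands":[0,0,-0.001,0,0,0,-0.002,0,0,0,-0.003,0,0,0,-0.004,0]}'|grep -E "pos|contact"
```

```text
tool_pos: [529.7, -61.2, 110.2]
contact_force: [-0.8, 2.5, 1.9]
tool_pos: [529.7, -61.2, 106.2]
contact_force: [-0.2, 1.9, 1.7]
tool_pos: [529.7, -61.2, 102.2]
contact_force: [-0.6, 2.6, 2.3]
```

```bash
python3 -m pendant '{"commands":[0,0,-0.001,0,0,0,-0.002,0,0,0,-0.003,0,0,0,-0.004,0]}'|grep -E "pos|contact"; python3 -m pendant '{"commands":[0,0,-0.001,0,0,0,-0.002,0,0,0,-0.003,0]}'|grep -E "pos|contact"; python3 -m pendant '{"commands":[0,0,-0.001,0,0,0,-0.002,0,0,0,-0.003,0]}'|grep -E "pos|contact"; python3 -m pendant '{"commands":[0,0,-0.001,0,0,0,-0.002,0]}'|grep -E "pos|contact"
```

```text
tool_pos: [529.7, -61.2, 98.2]
contact_force: [-1.1, 2.4, 2.3]
tool_pos: [529.7, -61.2, 95.2]
contact_force: [-0.3, 3.0, 2.0]
tool_pos: [529.7, -61.2, 92.2]
contact_force: [-1.1, 2.2, 2.0]
tool_pos: [529.7, -61.2, 90.2]
contact_force: [0.2, 3.3, 1.9]
```

```bash
python3 -m pendant '{"commands":[0,0,-0.0005,0,0,0,-0.001,0]}'|grep -E "pos|contact";python3 -m pendant '{"commands":[0,0,-0.0005,0,0,0,-0.001,0]}'|grep -E "pos|contact"
```

```text
tool_pos: [529.7, -61.2, 89.2]
contact_force: [-0.7, 2.8, 2.6]
tool_pos: [529.7, -61.2, 88.2]
contact_force: [-1.0, 3.4, 1.8]
```

```bash
python3 -m pendant '{"commands":[0,0,-0.0005,0,0,0,-0.001,0]}'|grep -E "pos|contact"
```

```text
tool_pos: [529.7, -61.2, 87.2]
contact_force: [-1.9, 3.5, 2.6]
```

```bash
python3 -m pendant '{"commands":[0,0,-0.0005,0,0,0,-0.0007,0]}'|grep -E "pos|contact"
```

```text
tool_pos: [529.7, -61.2, 86.7]
contact_force: [-2.5, 3.2, 5.7]
```

```bash
python3 -m pendant '{"commands":[0,0,-0.0005,0,0,0,-0.0005,0]}'|grep -E "pos|contact"
```

```text
tool_pos: [529.7, -61.1, 86.7]
contact_force: [-2.9, 3.1, 9.5]
```

```bash
python3 -m pendant '{"commands":[0,0,-0.0003,0,0,0,-0.0005,0,0,0,-0.0005,0]}'|grep -E "time|pos|contact"
```

```text
time: 22.3
tool_pos: [529.7, -61.2, 86.6]
contact_force: [-5.9, 4.1, 13.4]
```

```bash
python3 -m pendant '{"commands":[0,0,0.0005,0,0,0,0.0005,0]}'|grep -E "pos|contact"; python3 -m pendant '{"commands":[0,0,0,0,0,0,0,0,0,0,0,0,0,0,0,0,0,0,0,0,0,0,0,0]}' 0.5|grep -E "pos|contact|wid"; python3 -m pendant '{"commands":[0,0,0.03,0,0,0,0.07,0,0,0,0.12,0,0,0.05,0.16,0,0,0.1,0.18,0,0,0.15,0.18,0,0,0.2,0.18,0,0,0.25,0.18,0,0,0.25,0.18,0,0,0.25,0.18,0]}' |grep -E "time|pos|contact"
python3 - <<'E'
from h import *
t=r.snapshot("top");s=r.snapshot("side")
for c in("top","side"):
  for n in("hinge_pin","stop_arm"):print(c,n,[(np.round(d["position"],1).tolist(),round(d["confidence"],2)) for d in r.place_of(c,n)[:3]])
cv2.imwrite("pics/b5.png",cv2.hconcat([cv2.resize(s[205:275,325:395],(400,400),interpolation=cv2.INTER_CUBIC),cv2.resize(t[235:305,315:385],(400,400),interpolation=cv2.INTER_CUBIC)]))
E
```

```text
tool_pos: [529.7, -61.2, 86.7]
contact_force: [-3.4, 2.6, 9.2]
tool_pos: [529.7, -61.3, 86.0]
contact_force: [-0.1, -0.7, 0.6]
width: 42.5
time: 24.1
tool_pos: [528.8, 192.4, 266.0]
contact_force: [-0.3, -0.8, -0.4]
top hinge_pin [([526.1, -61.1, 46.6], 0.64), ([767.7, 105.8, 4.2], 0.43)]
top stop_arm [([533.6, -66.9, 11.2], 0.88)]
side hinge_pin [([483.3, 257.9, 52.2], 0.73), ([528.9, -61.6, 49.5], 0.46)]
side stop_arm [([531.8, -61.7, 10.8], 0.94)]
```

View pics/b5.png

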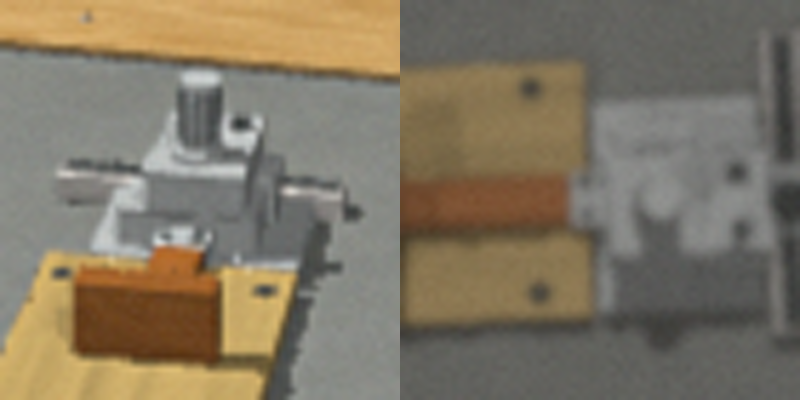

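The flange sits flush on the fork (side crop about 200,150), the pin is upright, the arm is bedded and the robot is clear.

```bash
python3 -c "
from station import r
print(r.job_done())"
```

```text
the job is handed in; nothing more can be done
None
```

The swing stop is together and handed in: the arm is bedded in the fork and the hinge pin is home, with its flange flush and the gripper clear. Wrist forces peaked at about 20 N, well under the 40 N limits. It took about 24 s of the 72 s; the hand-in returned no verdict.

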